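# Load the purple-capped tube and hold the reader's shutter open at the mark

## Robot

A 6-joint arm with a two-finger parallel gripper is mounted at the origin on the work surface. World frame = base frame: x ahead of the robot, y to its left, z up, the work surface at z = 0. Lengths are in mm, angles in rad, forces in N, time in s.
With the tool pointing down it reaches from about 400 to 925 mm from the base axis. Payload 12.5 kg.
Tool frame: the origin (TCP) lies at the very end of the fingers, on their centre line; the grasp point (between the pads) lies grip_depth behind it (grip_depth is the distance from the TCP to the grasp point, in mm); z points along the fingers, y is the line along which they close (so a half turn about z gives the same grasp; the last joint's range is limited). The gripper opens to 95 mm and grips with 3 to 60 N. Pads are 20 mm wide; open, the fingers measure 119 mm over their backs; the gripper's body (75 mm by 180 mm) begins 59 mm behind the grasp point.
Start: joints at [-1.318, 0.491, 1.559, -0, 1.092, -0.106], TCP at [219.493, -585.209, 214.661] pointing down, gripper open.
Joint ranges: [-3.1, 3.1], [-0.84, 2.19], [0.05, 2.79], [-1.13, 4.28], [0.06, 2.93], [-2.69, 2.69]. Speed limits (rad/s): [2.22, 2.22, 2.79, 3.14, 3.14, 3.14].

## Interface

Orientations are given as [roll, pitch, yaw] about the fixed x, y, z axes, in that order (R = Rz(yaw) Ry(pitch) Rx(roll)).
In Python, from cell import state, read_camera, job_done, grip_depth gives the robot as it stands.
- The arm moves only by the tool drive_tool, never from a script. Its argument "targets" is a list of rows, each an object with "jaw": the opening, from 0 (shut) to 1 (fully open); "travel": the shift along the tool's x, y, z in m, a list of three; "twist": the turn about the tool's z in rad. In form: [{"jaw": jaw, "travel": [tx, ty, tz], "twist": twist}, ...]. A call has 1 to 8 rows; each row is the pose to reach, as a shift and turn from the pose commanded when the call began, along the tool's axes at that moment; what a row does not reach only later rows make up. A row lasts 1/12 s, in which the tool goes at most 41.7 mm and 7.16 degrees, less where a joint would pass 70% of its speed; a pose out of reach is approached as far as the arm can. A call with a gripper value outside its range is refused whole. The fingers move at their own pace and stop on an object; the grip force is fixed at half the most. Time passes only in rows, so rows that repeat a pose let the fingers close. It gives the time, the measured TCP pose, the force, the opening and the grip force at its end, in the units of the state.
- state(): the state, without advancing time (a new reading comes with each control period).
- read_camera(name): name is "scene" or "top" or "wrist"; returns a dict with "frame" (384x512x3 uint8, red, green, blue), "fx", "fy", "cx", "cy" (pixels), "R" (3x3) and "t" (3): a world point X has camera coordinates R X + t. Camera axes: x right, y down, z forward; pixel columns grow to the right and rows downward; lengths in mm; the calibration is good to about 2 mm. A picture is of the moment at which its call begins. There is no depth.
- job_done(): hands the job in; it is judged then, once.
The state is a dict: "t": time; "joints": joint angles; "qvel": joint speeds; "tau": joint torques, N m; "eef_pos": TCP position; "tcp_rot": TCP orientation; "ft_force": force on the tool from outside, world axes, zero at the start; "moment": the same for the moment, N m; "opening": opening from 0.0 (shut) to 1.0 (fully open); "grip_force": force on a finger pad.
Only numpy, scipy, OpenCV 4.12 (cv2) and the standard library are available. Lean on these libraries where they do the work, as an engineer would, in place of code of your own. Each camera call takes 0.05 s, during which the arm holds its last target. There are 200 camera calls.

## Task

Take the purple-capped tube out of the blue tray, lay it in the reader's V cradle and let go of it, leaving the other tubes in the tray and the bottle and jar where they are. Then pull the black spring-return handle of the reader's slide straight out until its red pointer is level with the green mark, and keep it there: finish while still holding the handle at the mark.

Things in the scene. Friction and masses are not known exactly. Their poses are not given: they have to be found in the camera images.
- tube_purple: The wanted tube: sample tube 108 mm long, white plastic body (14 mm diameter, 80 mm long) with hexagonal ends 18 mm across flats: a white foot 10 mm long and a purple cap 18 mm long; about 22 g. Lies level on its hexagonal ends. Origin on its axis at mid-body (9 mm above the tray's floor when lying), x axis along the tube towards the cap
- tube_red: Another sample tube 108 mm long, white plastic body (14 mm diameter, 80 mm long) with hexagonal ends 18 mm across flats: a white foot 10 mm long and a red cap 18 mm long; about 22 g. Lies level on its hexagonal ends. Origin on its axis at mid-body (9 mm above the tray's floor when lying), x axis along the tube towards the cap; stays in the tray
- tube_yellow: Another sample tube 108 mm long, white plastic body (14 mm diameter, 80 mm long) with hexagonal ends 18 mm across flats: a white foot 10 mm long and a yellow cap 18 mm long; about 22 g. Lies level on its hexagonal ends. Origin on its axis at mid-body (9 mm above the tray's floor when lying), x axis along the tube towards the cap; stays in the tray
- tube_green: Another sample tube 108 mm long, white plastic body (14 mm diameter, 80 mm long) with hexagonal ends 18 mm across flats: a white foot 10 mm long and a green cap 18 mm long; about 22 g. Lies level on its hexagonal ends. Origin on its axis at mid-body (9 mm above the tray's floor when lying), x axis along the tube towards the cap; stays in the tray
- tube_black: Another sample tube 108 mm long, white plastic body (14 mm diameter, 80 mm long) with hexagonal ends 18 mm across flats: a white foot 10 mm long and a black cap 18 mm long; about 22 g. Lies level on its hexagonal ends. Origin on its axis at mid-body (9 mm above the tray's floor when lying), x axis along the tube towards the cap; stays in the tray
- tray: Blue shallow tray fixed to the bench, 190 x 262 mm outside, 24 mm high, walls and floor 5 mm; origin at the centre of its underside. The five tubes lie in it roughly parallel to its x (190 mm) axis, side by side in any order, about 44 mm apart along its y axis
- reader: White bench tube reader, fixed. Origin at the bench, in its middle; +z up; its -x axis points out of its front, the way the slide is pulled. Deck x -45 to 85 mm, y +-75 mm, top at 40 mm; behind it a display housing x 85 to 150 mm, 90 mm high; in front a bare aluminium plate x -190 to -38 mm, y +-62 mm, 12 mm high
- cradle (a point): Seat of the tube's mid-body, 74 mm above the bench, 34 mm above the deck, at reader x 20, y 0 mm (same axes). Two dark steel V saddles (45 degree sides, lips 30 mm apart, 5 mm above this point), 8 mm thick, centred 28 mm either side along the reader's y; the tube's body lies across both, along that y, cap at either end. The 48 mm between them is free for fingers down to the deck
- slide (a joint): Travel of the spring-return shutter slide, m: 0 fully in (rests there), grows as it is pulled out along the reader's -x, stop at 0.085. The spring pulls it back with about 3.3 N at 0, plus 1.1 N per 10 mm
- slide_grip (a point): Grip point of the slide's black upright handle: a blade 10 mm thick along the reader's x, 44 mm wide along its y, from 26 to 74 mm above the bench; this point is in its mid-plane 58 mm above the bench, at x = -95 mm - travel, y 0 in the reader's frame (same axes). Closed, 45 mm are free between blade and deck
- pointer (a point): Tip of the red pointer on the slide, 20 mm above the bench, in the mid-plane of the blade (same x as slide_grip in the reader's frame), at y 37 mm in the reader's frame
- mark: Green mark, a raised bar 4 mm (x) x 18 mm (y) x 8 mm, fixed on the aluminium plate beside the pointer's path; origin at the centre of its underside, 12 mm above the bench, same axes as the reader. It sits 35 to 60 mm of travel out: the pointer is level with it when both have the same x in the reader's frame
- bottle: Amber glass bottle, 60 mm diameter, 110 mm high, at one side of the work; bystander, origin at the centre of its underside
- jar: Jar with white lid, 70 mm diameter, 80 mm high, at one side of the work; bystander, origin at the centre of its underside
Not all that is in view belongs to the job. Leave any orange or turquoise look-alike of the tube_purple alone.

How it is judged (in metres and radians):
On the way, in this order (a step that is already met when the one before it is completed fails the run):
1. the purple-capped tube is lifted out of the tray, the slide still in (z of tube_purple in the frame of tray above 0.05 m and value of joint slide below 0.008 m), for 0.1 s.
2. the purple-capped tube lies in the cradle, let go, the slide still in (x of tube_purple in the frame of cradle between -0.006 and 0.006 m and y of tube_purple in the frame of cradle between -0.014 and 0.014 m and z of tube_purple in the frame of cradle between -0.005 and 0.006 m and angle between the x axis of tube_purple and the y axis of reader, either way round below 0.15 rad and contact force between the fingers and tube_purple below 0.2 N and value of joint slide below 0.008 m and linear speed of tube_purple below 0.03 m/s), for 0.2 s.
3. the slide is pulled out and held with its pointer level with the mark (x of pointer in the frame of mark between -0.005 and 0.005 m and contact force between the fingers and slide above 1.5 N), for 0.3 s.
At the end, for the whole second after the job is handed in: The purple-capped tube rests in the cradle, let go (6 mm across and in height, 14 mm along, 0.15 rad); the fingers alone hold the slide still (over 1.5 N, no loose thing against it), pointer within 5 mm of the mark's middle; the other tubes lie in the tray (all of step 3 and x of tube_purple in the frame of cradle between -0.006 and 0.006 m and y of tube_purple in the frame of cradle between -0.014 and 0.014 m and z of tube_purple in the frame of cradle between -0.005 and 0.006 m and angle between the x axis of tube_purple and the y axis of reader, either way round below 0.15 rad and contact force between each of the fingers, slide and tube_purple below 0.2 N and velocity of joint slide between -0.01 and 0.01 m/s and linear speed of tube_purple below 0.03 m/s and contact force between slide and tube_red below 0.2 N and contact force between slide and tube_yellow below 0.2 N and contact force between slide and tube_green below 0.2 N and contact force between slide and tube_black below 0.2 N and contact force between slide and bottle below 0.2 N and contact force between slide and jar below 0.2 N and x of tube_red in the frame of tray between -0.095 and 0.095 m and y of tube_red in the frame of tray between -0.131 and 0.131 m and z of tube_red in the frame of tray between 0 and 0.04 m and x of tube_yellow in the frame of tray between -0.095 and 0.095 m and y of tube_yellow in the frame of tray between -0.131 and 0.131 m and z of tube_yellow in the frame of tray between 0 and 0.04 m and x of tube_green in the frame of tray between -0.095 and 0.095 m and y of tube_green in the frame of tray between -0.131 and 0.131 m and z of tube_green in the frame of tray between 0 and 0.04 m and x of tube_black in the frame of tray between -0.095 and 0.095 m and y of tube_black in the frame of tray between -0.131 and 0.131 m and z of tube_black in the frame of tray between 0 and 0.04 m); the arm keeps its last pose, push and grip.
It fails at once if the bottle is pushed more than 30 mm or tipped over (distance of bottle from where it was at the start of the episode above 0.03 m or angle between bottle's own z axis and vertical above 0.4 rad).
It fails at once if the jar is pushed more than 30 mm or tipped over (distance of jar from where it was at the start of the episode above 0.03 m or angle between jar's own z axis and vertical above 0.4 rad).
It also fails if it takes over 51 s, if anything falls off the work surface, if the arm or the gripper's body presses on something with over 40 N, if the wrist force passes 120 N, or if a joint passes its speed limit or range.

## Working session

There is one attempt and no reset: what is moved stays moved. The work goes in short steps, Python scripts to look and compute and a tool call to move; the robot and the scene stay as the last step left them, time stands still between calls to the robot, and variables do not carry over. Pictures are saved under pics/ and viewed, at most 12 in all, crops included, and the job is handed in when it is done.

Besides the shell and the picture viewer there is one more tool, called after ">>>" as name(argument=value, ...) on one line, values as JSON. drive_tool: Moves the arm, as the interface text tells. Its arguments: {"type":"object","properties":{"targets":{"type":"array"}},"required":["targets"]}

```bash
mkdir -p pics; cat > h.py <<'E'
import numpy as np, cv2
from cell import state, read_camera, job_done, grip_depth
def ray(c,u,v):
    R=np.array(c["R"]);t=np.array(c["t"])
    o=-R.T@t; d=R.T@np.array([(u-c["cx"])/c["fx"],(v-c["cy"])/c["fy"],1]); return o,d
def at(c,u,v,z):
    o,d=ray(c,u,v); return o+d*(z-o[2])/d[2]
def proj(c,X):
    p=np.array(c["R"])@np.array(X)+np.array(c["t"]); return c["fx"]*p[0]/p[2]+c["cx"],c["fy"]*p[1]/p[2]+c["cy"]
E
python3 - <<'E'
from h import *
import pickle
for n in("scene","top"):
    c=read_camera(n); pickle.dump(c,open(n+".pkl","wb")); cv2.imwrite(f"pics/{n}.png",cv2.resize(c["frame"][:,:,::-1],(800,600),interpolation=cv2.INTER_CUBIC))
    print(n,ray(c,c["cx"],c["cy"]),c["fx"])
print(state(),grip_depth)
E
```

```text
scene (array([1170.29025768,  665.67506765,  890.84923236]), array([-0.48613943, -0.55929111, -0.67146251])) 393.18106020238463
top (array([ 317.32175523,   -3.27787309, 1427.75259905]), array([ 0.21681188,  0.01782732, -0.97605061])) 498.2179822645785
{'t': 0.1, 'joints': array([-1.31761338e+00,  4.91470786e-01,  1.55937426e+00,  4.15043806e-07,
        1.09167933e+00, -1.05587025e-01]), 'qvel': array([-0.00190844, -0.0001215 , -0.0006374 ,  0.00242716, -0.00033632,
       -0.00062476]), 'tau': array([ 2.93574718e-03, -6.13618898e+01, -2.58606023e+01,  6.94063562e-02,
        4.70030901e-02, -7.43712121e-05]), 'eef_pos': array([ 219.42967452, -584.99778388,  214.14278954]), 'tcp_rot': array([-3.14066616e+00, -9.85613823e-05,  3.58769739e-01]), 'ft_force': array([-0.00645224,  0.64939646,  0.81605766]), 'moment': array([0.00367076, 0.01114324, 0.01244372]), 'grip_force': 0.0, 'opening': 1.0088309537033147} 18.8
```

View pics/top.png

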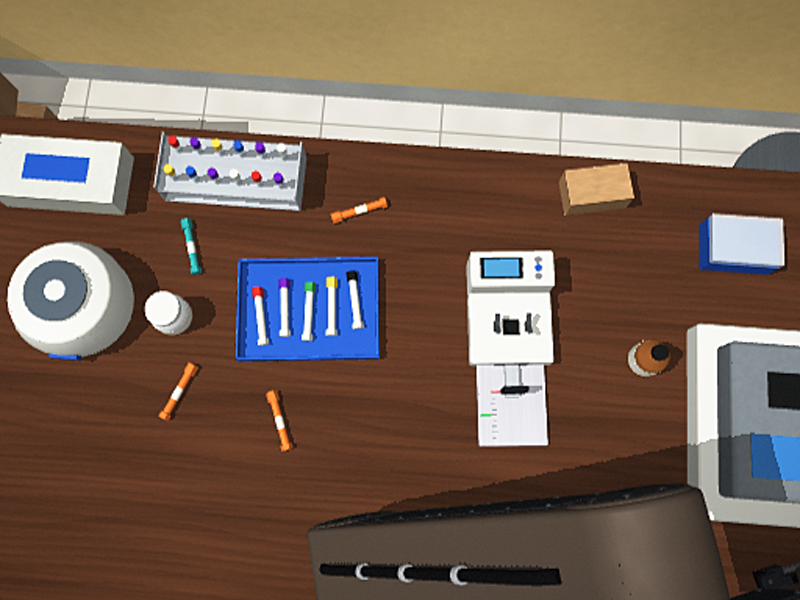

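View pics/scene.png

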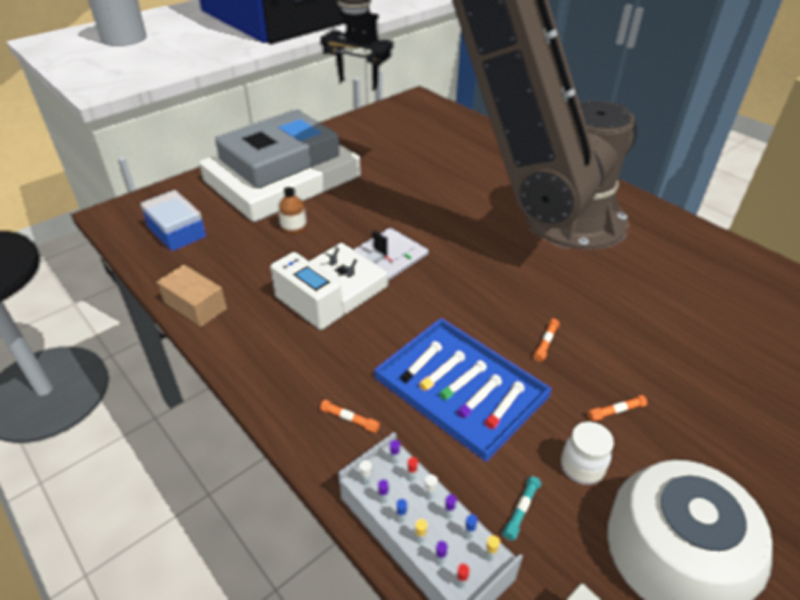

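The top picture shows the five tubes in the blue tray near (308,308) and the reader near (510,350), with its handle at (515,390) and green mark at (487,415). Purple caps appear at (285,283) in the tray and at (195,143), (259,147), (211,173), (278,178) in the rack. Only (285,283) fits, because it lies in the blue tray. I'll measure it and confirm with a crop.

```bash
python3 - <<'E'
from h import *
import pickle
c=pickle.load(open("top.pkl","rb")); f=c["frame"]
hsv=cv2.cvtColor(f,cv2.COLOR_RGB2HSV)
def comps(m,box,z,name,mn=4):
    M=np.zeros_like(m);x0,y0,x1,y1=box;M[y0:y1,x0:x1]=m[y0:y1,x0:x1]
    for k in cv2.findContours(M,0,2)[0]:
        if len(k)>=mn and cv2.contourArea(k)>2:
            r=cv2.minAreaRect(k); (u,v)=r[0]; P=at(c,u,v,z)
            B=cv2.boxPoints(r); W=np.array([at(c,a,b,z)[:2] for a,b in B]).round(1)
            print(name,np.round(r[0],1),P.round(1)[:2],W.tolist())
inr=lambda lo,hi:cv2.inRange(hsv,lo,hi)
tb=(150,160,245,232); rb=(295,155,360,290)
comps(inr((100,120,60),(125,255,255)),tb,24,"tray")
comps(inr((126,90,40),(160,255,255)),tb,14,"purple")
comps(inr((0,0,150),(180,60,255)),tb,12,"body")
comps(inr((0,0,150),(180,60,255)),rb,40,"reader")
comps(inr((0,0,0),(180,120,60)),rb,74,"dark")
comps(inr((45,80,60),(85,255,255)),rb,20,"green")
comps(inr((0,120,90),(8,255,255)),(305,235,345,270),20,"red")
a=cv2.resize(f[160:235,150:245,::-1],None,fx=5,fy=5,interpolation=2)
b=cv2.resize(f[190:290,295:360,::-1],None,fx=5,fy=5,interpolation=2)
H=np.zeros((500,800,3),np.uint8);H[:375,:475]=a;H[:500,475:800]=b
cv2.imwrite("pics/crop.png",H)
E
```

```text
tray [196.2 197.3] [598.  191.3] [[682.6, 336.1], [708.0, 69.9], [515.8, 50.5], [491.2, 309.1]]
purple [181. 181.] [645.1 241.9] [[653.4, 251.7], [654.8, 234.2], [636.8, 232.2], [635.5, 249.7]]
body [166.9 204.5] [572.8 275.3] [[617.3, 293.0], [620.1, 275.2], [528.9, 257.7], [526.2, 275.3]]
body [196.  201.5] [588.1 192.2] [[633.3, 205.7], [634.7, 188.2], [543.5, 178.9], [542.2, 196.2]]
body [182.  199.5] [590.9 233.3] [[636.2, 247.1], [637.5, 229.6], [546.2, 219.8], [544.9, 237.0]]
body [211.5 198.5] [600.4 148.3] [[554.4, 151.1], [645.9, 160.0], [647.0, 145.4], [555.5, 136.7]]
body [226.5 194.3] [616.3 106.1] [[659.0, 126.3], [663.3, 109.0], [574.1, 86.3], [569.8, 103.3]]
reader [326.5 222.5] [ 550.9 -184. ] [[727.5, -96.3], [739.7, -254.9], [383.9, -267.0], [372.3, -116.9]]
dark [329. 249.] [ 473.1 -189.7] [[476.9, -167.8], [480.2, -211.1], [469.4, -211.6], [466.1, -168.3]]
dark [336.5 209.5] [ 583.6 -205.4] [[590.1, -198.3], [593.3, -203.7], [577.1, -212.6], [573.9, -207.2]]
dark [327. 209.] [ 583.  -179.2] [[593.1, -164.9], [595.3, -192.5], [572.8, -193.5], [570.7, -166.0]]
```

View pics/crop.png

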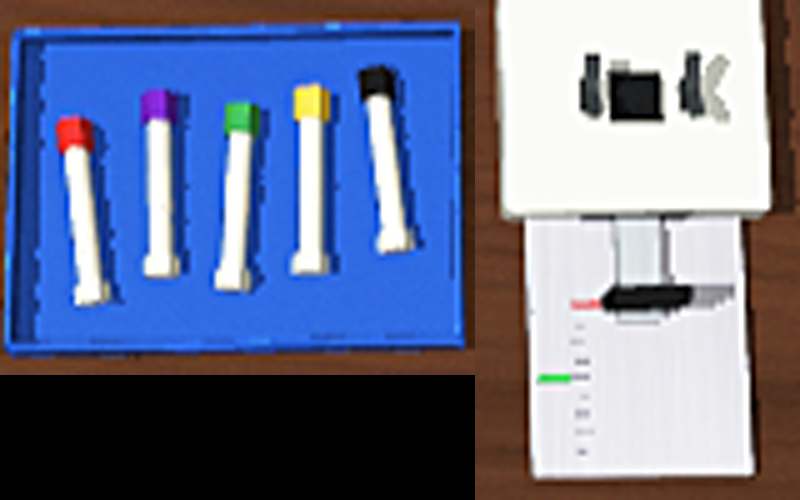

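The crop confirms the purple tube: second from the left, cap at (160,105), foot at (160,265). The saddles are at (591,85) and (691,83), the pointer at (585,303) and the mark at (555,378).

```bash
python3 - <<'E'
from h import *
import pickle
c=pickle.load(open("top.pkl","rb"))
for n,x,y,z in [("plateL",533,475,12),("plateR",756,475,12),("deckL",503,214,40),("deckR",770,214,40),("sadL",591,86,79),("sadR",691,84,79),("hL",608,293,74),("hR",690,292,74),("red",585,303,20),("green",555,378,20),("cap",161,91,18),("foot",162,276,18)]:
    P=at(c,295+(x-475)/5 if x>480 else 150+x/5,(190 if x>480 else 160)+y/5,z);print(n,P.round(1))
E
```

```text
plateL [ 375.1 -140.4   12. ]
plateR [ 384.6 -264.6   12. ]
deckL [ 516.2 -113.    40. ]
deckR [ 527.7 -262.1   40. ]
sadL [ 585.2 -154.2   79. ]
sadR [ 590.5 -209.    79. ]
hL [ 472.7 -169.6   74. ]
hR [ 476.6 -214.    74. ]
red [ 472.2 -163.6   20. ]
green [ 429.1 -148.9   20. ]
cap [652.8 238.7  18. ]
foot [544.1 226.2  18. ]
```

>>> drive_tool(targets=[{"jaw":0.32,"travel":[0.638,-0.633,0.0],"twist":0.0},{"jaw":0.32,"travel":[0.638,-0.633,0.0],"twist":0.0},{"jaw":0.32,"travel":[0.638,-0.633,0.0],"twist":0.0},{"jaw":0.32,"travel":[0.638,-0.633,0.0],"twist":0.0},{"jaw":0.32,"travel":[0.638,-0.633,0.0],"twist":0.0},{"jaw":0.32,"travel":[0.638,-0.633,0.0],"twist":0.0},{"jaw":0.32,"travel":[0.638,-0.633,0.0],"twist":0.0},{"jaw":0.32,"travel":[0.638,-0.633,0.0],"twist":0.0}])

```text
t: 0.77
eef_pos: [358.9, -280.4, 214.6]
tcp_rot: [-3.142, 0.0, 0.358]
ft_force: [1.6, -0.8, 0.1]
opening: 0.498
grip_force: 0.0
```

```bash
cat >> h.py <<'E'
from scipy.spatial.transform import Rotation as Ro
def go(x,y,z,yaw):
    s=state(); R=Ro.from_euler("xyz",s["tcp_rot"]); t=R.inv().apply(np.array([x,y,z])-s["eef_pos"])/1000
    tw=(s["tcp_rot"][2]-yaw+np.pi)%(2*np.pi)-np.pi
    print("t",round(s["t"],2),"pos",s["eef_pos"].round(1),"rot",s["tcp_rot"].round(4),"F",s["ft_force"].round(1),"open",round(s["opening"],3),"-> travel",t.round(4),"twist",round(tw,4))
E
python3 -c "
from h import *
go(594.7,231.8,200,.1145)"
```

```text
t 0.77 pos [ 358.9 -280.4  214.6] rot [-3.1415e+00  1.0000e-04  3.5840e-01] F [ 1.6 -0.8  0.1] open 0.498 -> travel [ 0.4005 -0.3969  0.0146] twist 0.2439
```

>>> drive_tool(targets=[{"jaw":0.32,"travel":[0.4,-0.397,0.015],"twist":0.244},{"jaw":0.32,"travel":[0.4,-0.397,0.015],"twist":0.244},{"jaw":0.32,"travel":[0.4,-0.397,0.015],"twist":0.244},{"jaw":0.32,"travel":[0.4,-0.397,0.015],"twist":0.244},{"jaw":0.32,"travel":[0.4,-0.397,0.015],"twist":0.244},{"jaw":0.32,"travel":[0.4,-0.397,0.015],"twist":0.244},{"jaw":0.32,"travel":[0.4,-0.397,0.015],"twist":0.244},{"jaw":0.32,"travel":[0.4,-0.397,0.015],"twist":0.244}])

```text
t: 1.43
eef_pos: [493.2, 11.7, 206.0]
tcp_rot: [3.141, 0.0, 0.115]
ft_force: [0.6, -1.2, 0.7]
opening: 0.319
grip_force: 0.0
```

```bash
python3 -c "
from h import *
go(594.7,231.8,170,.1145)"
```

```text
t 1.43 pos [493.2  11.7 206. ] rot [3.1415e+00 1.0000e-04 1.1490e-01] F [ 0.6 -1.2  0.7] open 0.319 -> travel [ 0.1261 -0.207   0.0359] twist 0.0004
```

>>> drive_tool(targets=[{"jaw":0.32,"travel":[0.126,-0.2,0.036],"twist":0.0},{"jaw":0.32,"travel":[0.126,-0.2,0.036],"twist":0.0},{"jaw":0.32,"travel":[0.126,-0.2,0.036],"twist":0.0},{"jaw":0.32,"travel":[0.126,-0.2,0.036],"twist":0.0},{"jaw":0.32,"travel":[0.126,-0.2,0.036],"twist":0.0},{"jaw":0.32,"travel":[0.126,-0.2,0.036],"twist":0.0},{"jaw":0.32,"travel":[0.126,-0.2,0.036],"twist":0.0},{"jaw":0.32,"travel":[0.126,-0.2,0.036],"twist":0.0}])

```text
t: 2.1
eef_pos: [594.7, 223.8, 168.8]
tcp_rot: [3.141, 0.002, 0.117]
ft_force: [0.2, -0.9, -0.3]
opening: 0.32
grip_force: 0.0
```

```bash
python3 -c "
from h import *
go(594.7,231.8,170,.1145)
c=read_camera('wrist');f=c['frame'];cv2.imwrite('pics/w1.png',f[:,:,::-1])
hsv=cv2.cvtColor(f,cv2.COLOR_RGB2HSV)
for n,m,z in (('purple',cv2.inRange(hsv,(126,90,40),(160,255,255)),16),('white',cv2.inRange(hsv,(0,0,150),(180,60,255)),14)):
  for k in cv2.findContours(m,0,2)[0]:
    if cv2.contourArea(k)>150:
      r=cv2.minAreaRect(k);print(n,np.round(r[0],1),np.round(r[1]),at(c,*r[0],z).round(1),[at(c,a,b,z)[:2].round(1).tolist() for a,b in cv2.boxPoints(r)])
"
```

```text
t 2.1 pos [594.7 223.8 168.8] rot [3.1412e+00 1.8000e-03 1.1710e-01] F [ 0.2 -0.9 -0.3] open 0.32 -> travel [ 0.0009 -0.0079 -0.0012] twist 0.0026
purple [234.5 130. ] [18. 19.] [646.  242.7  16. ] [[653.6, 252.9], [655.8, 234.3], [638.3, 232.3], [636.1, 251.2]]
white [195.1 196.7] [85. 19.] [572.3 276.7  14. ] [[614.1, 294.5], [618.5, 276.0], [527.4, 257.6], [522.4, 277.5]]
white [277.  191.9] [16. 86.] [587.6 191.6  14. ] [[539.7, 200.1], [632.6, 200.0], [632.2, 183.6], [539.2, 182.5]]
white [ 37.5 189. ] [84. 75.] [561.3 441.6  14. ] [[601.3, 476.9], [610.2, 401.4], [518.3, 403.6], [508.8, 484.6]]
white [318.1 184.8] [19. 87.] [600.2 149.9  14. ] [[551.6, 155.5], [644.6, 164.4], [645.4, 144.7], [552.4, 134.3]]
white [235.5 183. ] [86. 19.] [592.  235.9  14. ] [[635.1, 250.2], [637.3, 231.2], [545.7, 220.6], [543.3, 241.0]]
white [362.5 174.5] [87. 19.] [616.3 106.1  14. ] [[658.7, 124.9], [661.0, 106.0], [570.7, 85.9], [568.3, 106.2]]
white [48.8 45.4] [30. 17.] [702.9 423.5  14. ] [[711.4, 434.9], [717.7, 419.8], [694.3, 412.0], [687.7, 427.4]]
```

View pics/w1.png

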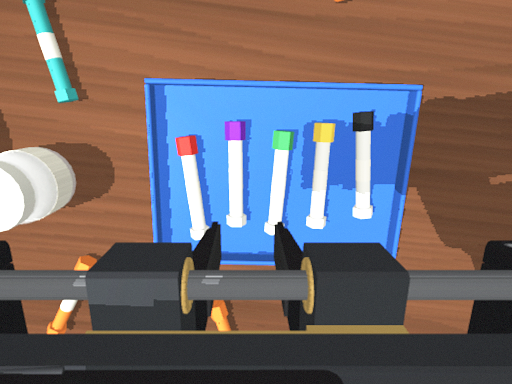

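Wrist view: purple cap at (234,130), foot at (236,220), with clear gaps on both sides. I'm going down to it.

```bash
python3 -c "
from h import *
go(595.8,235,8,.12)"
```

```text
t 2.15 pos [594.6 222.7 169.3] rot [3.1411e+00 1.5000e-03 1.1580e-01] F [-0.5 -0.2 -0.7] open 0.318 -> travel [ 0.0029 -0.0121  0.1613] twist -0.0042
```

>>> drive_tool(targets=[{"jaw":0.32,"travel":[0.003,-0.012,0.03],"twist":-0.004},{"jaw":0.32,"travel":[0.003,-0.012,0.06],"twist":-0.004},{"jaw":0.32,"travel":[0.003,-0.012,0.09],"twist":-0.004},{"jaw":0.32,"travel":[0.003,-0.012,0.12],"twist":-0.004},{"jaw":0.32,"travel":[0.003,-0.012,0.135],"twist":-0.004},{"jaw":0.32,"travel":[0.003,-0.012,0.135],"twist":-0.004},{"jaw":0.32,"travel":[0.003,-0.012,0.135],"twist":-0.004}])

```text
t: 2.73
eef_pos: [596.6, 233.7, 35.3]
tcp_rot: [3.141, 0.001, 0.118]
ft_force: [0.6, -0.9, 0.5]
opening: 0.318
grip_force: 0.0
```

```bash
python3 -c "
from h import *
go(595.8,235,8,.12)
c=read_camera('wrist');f=c['frame'];cv2.imwrite('pics/w2.png',f[:,:,::-1])
print(proj(c,state()['eef_pos']))"
```

```text
t 2.73 pos [596.6 233.7  35.3] rot [3.1413e+00 9.0000e-04 1.1750e-01] F [ 0.6 -0.9  0.5] open 0.318 -> travel [-0.0006 -0.0013  0.0273] twist -0.0025
(np.float64(246.88386220210117), np.float64(241.38046300673753))
```

View pics/w2.png

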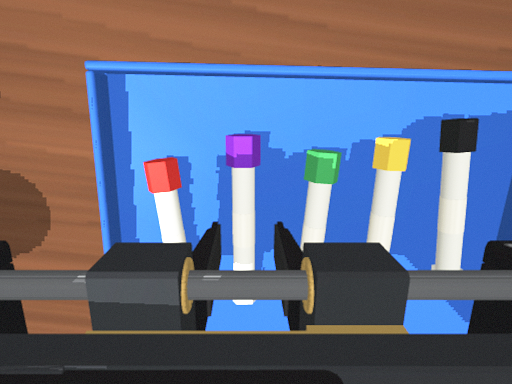

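The purple tube, at (243,200), lies between the fingertips at (215,230) and (280,230). I'll go down the rest and close.

>>> drive_tool(targets=[{"jaw":0.32,"travel":[-0.001,-0.001,0.015],"twist":-0.0025},{"jaw":0.32,"travel":[-0.001,-0.001,0.027],"twist":-0.0025},{"jaw":0.32,"travel":[-0.001,-0.001,0.027],"twist":-0.0025},{"jaw":0.05,"travel":[-0.001,-0.001,0.027],"twist":-0.0025},{"jaw":0.05,"travel":[-0.001,-0.001,0.027],"twist":-0.0025},{"jaw":0.05,"travel":[-0.001,-0.001,0.027],"twist":-0.0025},{"jaw":0.05,"travel":[-0.001,-0.001,0.027],"twist":-0.0025},{"jaw":0.05,"travel":[-0.001,-0.001,0.027],"twist":-0.0025}])

```text
t: 3.45
eef_pos: [596.0, 235.8, 8.8]
tcp_rot: [-3.142, -0.001, 0.121]
ft_force: [0.1, -0.9, 5.3]
opening: 0.139
grip_force: 30.0
```

```bash
python3 -c "
from h import *
go(595.8,235,180,.12)
s=state();print(s['grip_force'])"
```

```text
t 3.45 pos [596.  235.8   8.8] rot [-3.1416e+00 -1.2000e-03  1.2130e-01] F [ 0.1 -0.9  5.3] open 0.139 -> travel [-1.000e-04  8.000e-04 -1.712e-01] twist 0.0013
30.000709891319275
```

>>> drive_tool(targets=[{"jaw":0.05,"travel":[0,0,-0.01],"twist":0},{"jaw":0.05,"travel":[0,0,-0.03],"twist":0},{"jaw":0.05,"travel":[0,0,-0.06],"twist":0},{"jaw":0.05,"travel":[0,0,-0.09],"twist":0},{"jaw":0.05,"travel":[0,0,-0.12],"twist":0},{"jaw":0.05,"travel":[0,0,-0.15],"twist":0},{"jaw":0.05,"travel":[0,0,-0.16],"twist":0},{"jaw":0.05,"travel":[0,0,-0.16],"twist":0}])

```text
t: 4.12
eef_pos: [596.5, 236.1, 171.4]
tcp_rot: [-3.141, -0.005, 0.121]
ft_force: [0.0, -0.1, 0.2]
opening: 0.139
grip_force: 30.0
```

```bash
python3 -c "
from h import *
go(588,-182,170,1.648)
c=read_camera('wrist');f=c['frame'];cv2.imwrite('pics/w3.png',f[:,:,::-1])
"
```

```text
t 4.12 pos [596.5 236.1 171.4] rot [-3.1409 -0.0051  0.1215] F [ 0.  -0.1  0.2] open 0.139 -> travel [-0.0591  0.414   0.0008] twist -1.5265
```

View pics/w3.png

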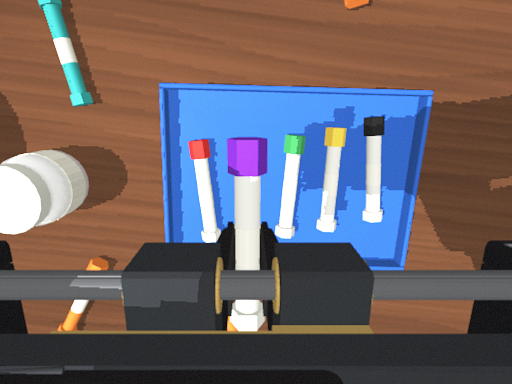

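The purple tube is held straight, cap at (247,155), and the other four are still in the tray. Next I swing over to the cradle.

>>> drive_tool(targets=[{"jaw":0.05,"travel":[-0.003,0.02,0],"twist":-0.06},{"jaw":0.05,"travel":[-0.008,0.055,0],"twist":-0.18},{"jaw":0.05,"travel":[-0.013,0.09,0],"twist":-0.3},{"jaw":0.05,"travel":[-0.018,0.125,0],"twist":-0.42},{"jaw":0.05,"travel":[-0.023,0.16,0],"twist":-0.54},{"jaw":0.05,"travel":[-0.028,0.195,0],"twist":-0.66},{"jaw":0.05,"travel":[-0.033,0.23,0],"twist":-0.78},{"jaw":0.05,"travel":[-0.038,0.265,0],"twist":-0.9}])

```text
t: 4.83
eef_pos: [588.7, -33.4, 166.1]
tcp_rot: [-3.139, 0.001, 1.027]
ft_force: [0.3, -0.9, -0.5]
opening: 0.137
grip_force: 30.0
```

```bash
python3 -c "
from h import *
go(588,-182,170,1.648)
"
```

```text
t 4.83 pos [588.7 -33.4 166.1] rot [-3.1385e+00  1.3000e-03  1.0273e+00] F [ 0.3 -0.9 -0.5] open 0.137 -> travel [-0.1276  0.0762 -0.004 ] twist -0.6207
```

>>> drive_tool(targets=[{"jaw":0.05,"travel":[-0.026,0.016,-0.001],"twist":-0.12},{"jaw":0.05,"travel":[-0.055,0.034,-0.003],"twist":-0.24},{"jaw":0.05,"travel":[-0.083,0.05,-0.003],"twist":-0.36},{"jaw":0.05,"travel":[-0.11,0.066,-0.003],"twist":-0.48},{"jaw":0.05,"travel":[-0.128,0.076,-0.003],"twist":-0.6},{"jaw":0.05,"travel":[-0.128,0.076,-0.003],"twist":-0.621},{"jaw":0.05,"travel":[-0.128,0.076,-0.003],"twist":-0.621},{"jaw":0.05,"travel":[-0.128,0.076,-0.003],"twist":-0.621}])

```text
t: 5.5
eef_pos: [587.3, -179.9, 169.8]
tcp_rot: [-3.14, -0.001, 1.64]
ft_force: [-0.1, -0.5, -0.5]
opening: 0.141
grip_force: 30.0
```

```bash
python3 -c "
from h import *
go(588,-182,170,1.648)
import pickle
c=read_camera('wrist');f=c['frame'];pickle.dump(c,open('w4.pkl','wb'));cv2.imwrite('pics/w4.png',cv2.resize(f[:,:,::-1],(800,600),interpolation=2))
R=lambda a,b,z:np.array([568.2,-184,0])+[a*.997-b*.077,a*.077+b*.997,z]
for n,p in dict(cradle=(20,0,74),s1=(20,28,79),s2=(20,-28,79),deckfl=(-45,75,40),deckfr=(-45,-75,40),grip=(-95,0,74),pl=(-190,62,12),pr=(-190,-62,12)).items(): print(n,np.array(proj(c,R(*p)))*1.5625)
"
```

```text
t 5.5 pos [ 587.3 -179.9  169.8] rot [-3.1396e+00 -1.2000e-03  1.6396e+00] F [-0.1 -0.5 -0.5] open 0.141 -> travel [-0.0021  0.0005 -0.0002] twist -0.0084
cradle [386.63289967 312.36609918]
s1 [386.19582156 264.13420225]
s2 [387.02754417 362.98795895]
deckfl [273.96309872 173.23327284]
deckfr [289.08553309 408.34887673]
grip [179.53619469 313.90876769]
pl [ 60.02775753 195.88828858]
pr [ 91.08320505 374.79108903]
```

View pics/w4.png

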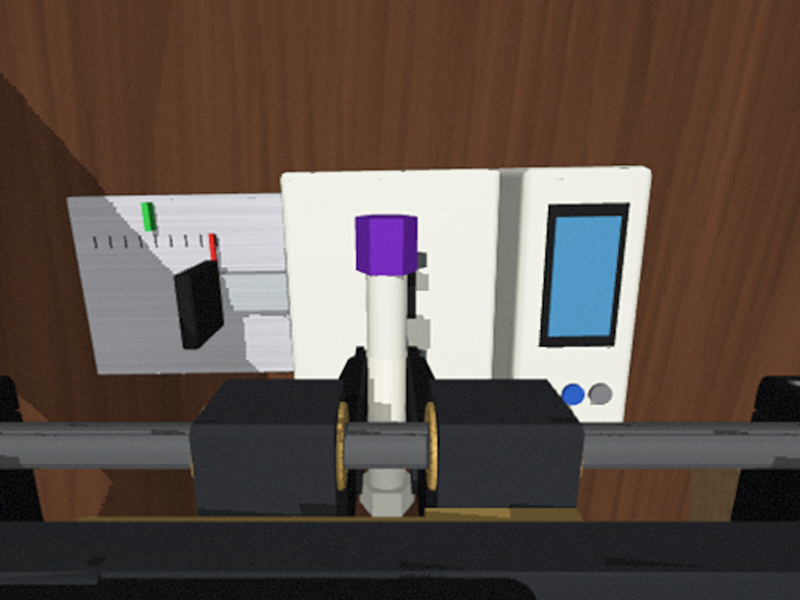

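```bash
python3 - <<'E'
from h import *
import pickle
c=pickle.load(open("w4.pkl","rb"));f=c["frame"];s=state();k=1.5625
g=cv2.cvtColor(f,cv2.COLOR_RGB2GRAY).astype(float)
R=Ro.from_euler("xyz",s["tcp_rot"])
for d,z in((58,-6),(40,-6),(58,-15),(0,0)): print("tool",d,np.round(proj(c,s["eef_pos"]+R.apply([d,0,z])),1))
hsv=cv2.cvtColor(f,cv2.COLOR_RGB2HSV)
for n,m,z in(("purple",cv2.inRange(hsv,(126,90,40),(160,255,255)),0),("green",cv2.inRange(hsv,(45,100,60),(85,255,255)),20),("red",cv2.inRange(hsv,(0,150,90),(6,255,255)),20)):
    for q in cv2.findContours(m,0,2)[0]:
        if cv2.contourArea(q)>5: r=cv2.boundingRect(q);M=cv2.moments(q);u,v=M["m10"]/M["m00"],M["m01"]/M["m00"];print(n,r,round(u,1),round(v,1),at(c,u,v,z).round(1))
# edges of the reader, sub-pixel by steepest gradient
def col(v,a,b): d=np.diff(g[v,a:b]); return a+np.argmax(abs(d))+1
def row(u,a,b): d=np.diff(g[a:b,u]); return a+np.argmax(abs(d))+1
for n,P,z in(("deckfront",[(col(v,176,196),v) for v in range(120,230,12)],40),
 ("platefront",[(col(v,38,66),v) for v in range(130,236,12)],12),
 ("deckleft",[(u,row(u,100,122)) for u in range(190,312,12)],40),
 ("plateleft",[(u,row(u,115,135)) for u in range(60,175,12)],12),
 ("houseleft",[(u,row(u,98,120)) for u in range(340,410,10)],90),
 ("houseback",[(col(v,390,425),v) for v in range(112,230,12)],90)):
    W=np.array([at(c,u,v,z)[:2] for u,v in P]); m=np.median(W,0)
    L=cv2.fitLine(W.astype(np.float32),cv2.DIST_HUBER,0,.1,.01).ravel(); print(n,L.round(3),"slope",np.round(min(L[0]/L[1],L[1]/L[0],key=abs),4))
E
```

```text
tool 58 [246.4 139.5]
tool 40 [246.4 174.4]
tool 58 [246.3 141.2]
tool 0 [246.6 241. ]
purple (227, 138, 41, 39) 247.1 156.4 [ 585.8 -155.3    0. ]
green (90, 130, 10, 18) 94.6 138.3 [ 433.5 -144.9   20. ]
red (134, 150, 4, 17) 135.7 157.7 [ 473.8 -161.5   20. ]
deckfront [ 8.60000e-02 -9.96000e-01  5.27011e+02 -1.71529e+02] slope -0.0859
platefront [ 8.70000e-02 -9.96000e-01  3.82434e+02 -1.91295e+02] slope -0.0873
deckleft [ 9.96000e-01  8.70000e-02  5.81894e+02 -1.06795e+02] slope 0.0869
plateleft [ 9.96000e-01  8.50000e-02  4.49973e+02 -1.30922e+02] slope 0.0853
houseleft [ 9.97000e-01  7.90000e-02  6.74997e+02 -9.87460e+01] slope 0.0792
houseback [ 4.60000e-02 -9.99000e-01  7.06575e+02 -1.50928e+02] slope -0.0464
```

```bash
python3 -c "
from h import *
go(590.5,-182,71,1.655)
"
```

```text
t 5.55 pos [ 587.6 -179.6  170.2] rot [-3.1401e+00 -9.0000e-04  1.6406e+00] F [-0.7 -0.6 -0.9] open 0.138 -> travel [-0.0027  0.0029  0.0992] twist -0.0144
```

>>> drive_tool(targets=[{"jaw":0.05,"travel":[-0.0025,0.003,0.02],"twist":-0.0145},{"jaw":0.05,"travel":[-0.0025,0.003,0.045],"twist":-0.0145},{"jaw":0.05,"travel":[-0.0025,0.003,0.07],"twist":-0.0145},{"jaw":0.05,"travel":[-0.0025,0.003,0.085],"twist":-0.0145},{"jaw":0.05,"travel":[-0.0025,0.003,0.092],"twist":-0.0145},{"jaw":0.05,"travel":[-0.0025,0.003,0.097],"twist":-0.0145},{"jaw":0.05,"travel":[-0.0025,0.003,0.099],"twist":-0.0145},{"jaw":0.05,"travel":[-0.0025,0.003,0.099],"twist":-0.0145}])

```text
t: 6.22
eef_pos: [591.3, -182.7, 72.4]
tcp_rot: [3.141, 0.0, 1.657]
ft_force: [-0.1, 0.2, 0.6]
opening: 0.139
grip_force: 30.0
```

```bash
python3 -c "
from h import *
go(590.5,-182,71,1.655)
A=[]
for n,(u,v),b in (('scene',(345,262),None),('top',(330,209),None)):
  c=read_camera(n);u,v=map(int,proj(c,state()['eef_pos']));A.append(cv2.resize(c['frame'][v-40:v+40,u-40:u+40,::-1],(400,400),interpolation=2))
cv2.imwrite('pics/p1.png',np.hstack(A))
"
```

```text
t 6.22 pos [ 591.3 -182.7   72.4] rot [3.1411e+00 3.0000e-04 1.6569e+00] F [-0.1  0.2  0.6] open 0.139 -> travel [ 0.0008 -0.0008  0.0014] twist 0.0019
```

View pics/p1.png

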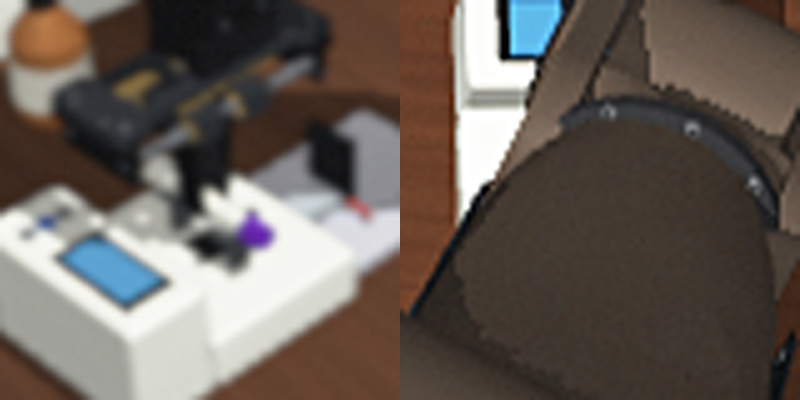

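Left crop: cap at (257,230), right behind the saddle at (232,245), and the tube is level. There is no contact force yet, so I lower a little and feel for it.

>>> drive_tool(targets=[{"jaw":0.05,"travel":[0.001,0,0.001],"twist":0},{"jaw":0.05,"travel":[0.001,0,0.002],"twist":0},{"jaw":0.05,"travel":[0.001,0,0.0025],"twist":0},{"jaw":0.05,"travel":[0.001,0,0.0025],"twist":0}])

```text
t: 6.65
eef_pos: [591.0, -182.1, 69.7]
tcp_rot: [3.141, 0.0, 1.657]
ft_force: [-0.1, -0.1, -1.4]
opening: 0.139
grip_force: 30.0
```

>>> drive_tool(targets=[{"jaw":0.4,"travel":[0,0,0],"twist":0},{"jaw":0.4,"travel":[0,0,0],"twist":0},{"jaw":0.4,"travel":[0,0,0],"twist":0},{"jaw":0.4,"travel":[0,0,0],"twist":0},{"jaw":0.4,"travel":[0,0,0],"twist":0},{"jaw":0.4,"travel":[0,0,0],"twist":0}])

```text
t: 7.15
eef_pos: [591.0, -182.0, 69.6]
tcp_rot: [3.142, 0.0, 1.657]
ft_force: [-0.3, 0.0, -0.4]
opening: 0.394
grip_force: 0.0
```

>>> drive_tool(targets=[{"jaw":0.4,"travel":[0,0,-0.01],"twist":0},{"jaw":0.4,"travel":[0,0,-0.03],"twist":0},{"jaw":0.4,"travel":[0,0,-0.06],"twist":0},{"jaw":0.4,"travel":[0,0,-0.09],"twist":0},{"jaw":0.4,"travel":[0,0,-0.11],"twist":0},{"jaw":0.4,"travel":[0,0,-0.11],"twist":0},{"jaw":0.4,"travel":[0,0,-0.11],"twist":0}])

```text
t: 7.73
eef_pos: [591.3, -182.1, 181.2]
tcp_rot: [3.139, 0.001, 1.657]
ft_force: [-0.6, 0.5, 0.0]
opening: 0.402
grip_force: 0.0
```

```bash
python3 - <<'E'
from h import *
go(476.5,-191.5,170,1.655)
c=read_camera('wrist');f=c['frame'];cv2.imwrite('pics/w5.png',cv2.resize(f[:,:,::-1],(800,600),interpolation=2))
hsv=cv2.cvtColor(f,cv2.COLOR_RGB2HSV);m=cv2.inRange(hsv,(126,90,40),(160,255,255))
k=max(cv2.findContours(m,0,2)[0],key=cv2.contourArea);r=cv2.boundingRect(k);print(r,[at(c,u,r[1]+r[3]/2,76).round(1) for u in (r[0],r[0]+r[2])], at(c,r[0]+r[2]/2,r[1],80).round(1))
E
```

```text
t 7.73 pos [ 591.3 -182.1  181.2] rot [3.1392e+00 1.3000e-03 1.6568e+00] F [-0.6  0.5  0. ] open 0.402 -> travel [ 0.0005 -0.1152  0.0109] twist 0.0018
(235, 127, 23, 22) [array([ 577.5, -133.8,   76. ]), array([ 597. , -132.1,   76. ])] [ 586.4 -123.6   80. ]
```

View pics/w5.png

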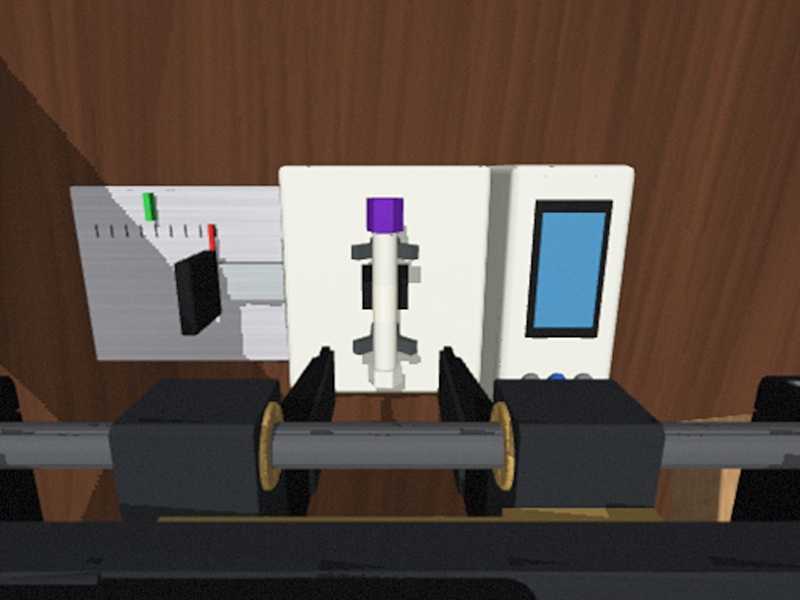

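The tube lies in both saddles (rows 250 and 345), cap at (385,215), with the fingers clear. Next is the handle.

>>> drive_tool(targets=[{"jaw":0.4,"travel":[0,-0.02,0],"twist":0.002},{"jaw":0.4,"travel":[0,-0.05,0],"twist":0.002},{"jaw":0.4,"travel":[0,-0.08,0],"twist":0.002},{"jaw":0.4,"travel":[0.0005,-0.105,0.01],"twist":0.002},{"jaw":0.4,"travel":[0.0005,-0.115,0.04],"twist":0.002},{"jaw":0.4,"travel":[0.0005,-0.115,0.06],"twist":0.002},{"jaw":0.4,"travel":[0.0005,-0.115,0.06],"twist":0.002},{"jaw":0.4,"travel":[0.0005,-0.115,0.06],"twist":0.002}])

```text
t: 8.45
eef_pos: [475.9, -191.2, 118.7]
tcp_rot: [-3.139, -0.002, 1.655]
ft_force: [0.6, 0.5, 0.2]
opening: 0.404
grip_force: 0.0
```

```bash
python3 - <<'E'
from h import *
go(476,-191.5,40,1.655)
c=read_camera('wrist');f=c['frame'];cv2.imwrite('pics/w6.png',f[:,:,::-1])
E
cat >> h.py <<'E'
def gap():
    c=read_camera('wrist');f=c['frame'];hsv=cv2.cvtColor(f,cv2.COLOR_RGB2HSV);P={}
    for n,m in(("green",cv2.inRange(hsv,(45,100,60),(85,255,255))),("red",cv2.inRange(hsv,(0,150,70),(6,255,255))|cv2.inRange(hsv,(174,150,70),(180,255,255)))):
        q=max(cv2.findContours(m,0,2)[0],key=cv2.contourArea)
        u,v=cv2.minAreaRect(q)[0];P[n]=at(c,u,v,20)[:2];print(n,round(u,1),round(v,1),cv2.boundingRect(q),P[n].round(1))
    d=P["red"]-P["green"];print("pointer-mark, reader x:",round(float(d@[.9965,.084]),1))
E
python3 -c "
from h import *
gap()"
```

```text
t 8.45 pos [ 475.9 -191.2  118.7] rot [-3.1391e+00 -1.6000e-03  1.6546e+00] F [0.6 0.5 0.2] open 0.404 -> travel [-0.0004  0.0002  0.0787] twist -0.0004
green 198.5 138.0 (196, 128, 6, 21) [ 432.4 -145. ]
red 246.0 162.0 (245, 152, 3, 21) [ 473.6 -161.8]
pointer-mark, reader x: 39.6
```

View pics/w6.png

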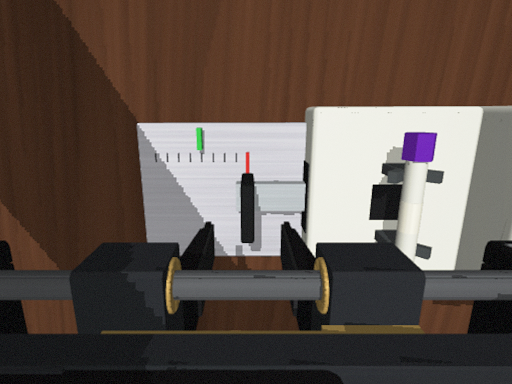

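The blade at u≈247 sits midway between the fingertips (212 and 286). Pointer at (246,162), mark at (198,138). I go down and grip.

>>> drive_tool(targets=[{"jaw":0.4,"travel":[0,0,0.025],"twist":0},{"jaw":0.4,"travel":[0,0,0.055],"twist":0},{"jaw":0.4,"travel":[0,0,0.075],"twist":0},{"jaw":0.4,"travel":[0,0,0.079],"twist":0},{"jaw":0.0,"travel":[0,0,0.079],"twist":0},{"jaw":0.0,"travel":[0,0,0.079],"twist":0},{"jaw":0.0,"travel":[0,0,0.079],"twist":0},{"jaw":0.0,"travel":[0,0,0.079],"twist":0}])

```text
t: 9.22
eef_pos: [477.0, -191.7, 41.9]
tcp_rot: [3.14, 0.001, 1.655]
ft_force: [0.5, -0.5, 0.1]
opening: 0.171
grip_force: 0.0
```

>>> drive_tool(targets=[{"jaw":0.0,"travel":[0,0,0],"twist":0},{"jaw":0.0,"travel":[0,0,0],"twist":0},{"jaw":0.0,"travel":[0,0,0],"twist":0}])

```text
t: 9.47
eef_pos: [476.0, -191.6, 41.6]
tcp_rot: [-3.141, 0.001, 1.655]
ft_force: [-5.7, -2.0, 7.9]
opening: 0.107
grip_force: 30.0
```

```bash
python3 -c "
from h import *
s=state();go(*(s['eef_pos']-39.5*np.array([.9965,.084,0])),1.655)
gap()"
```

```text
t 9.47 pos [ 476.  -191.6   41.6] rot [-3.1414e+00  6.0000e-04  1.6553e+00] F [-5.7 -2.   7.9] open 0.107 -> travel [ 0.     -0.0395  0.    ] twist 0.0003
green 180.3 149.0 (176, 134, 10, 31) [ 432.4 -145. ]
red 247.0 182.5 (245, 168, 5, 30) [ 473.9 -162.1]
pointer-mark, reader x: 39.9
```

>>> drive_tool(targets=[{"jaw":0.0,"travel":[0,-0.004,0],"twist":0},{"jaw":0.0,"travel":[0,-0.01,0],"twist":0},{"jaw":0.0,"travel":[0,-0.017,0],"twist":0},{"jaw":0.0,"travel":[0,-0.024,0],"twist":0},{"jaw":0.0,"travel":[0,-0.031,0],"twist":0},{"jaw":0.0,"travel":[0,-0.037,0],"twist":0},{"jaw":0.0,"travel":[0,-0.04,0],"twist":0},{"jaw":0.0,"travel":[0,-0.04,0],"twist":0}])

```text
t: 10.18
eef_pos: [437.4, -195.1, 41.7]
tcp_rot: [3.139, 0.002, 1.655]
ft_force: [6.8, 5.1, 2.8]
opening: 0.105
grip_force: 30.0
```

>>> drive_tool(targets=[{"jaw":0.0,"travel":[0,0,0],"twist":0},{"jaw":0.0,"travel":[0,0,0],"twist":0},{"jaw":0.0,"travel":[0,0,0],"twist":0}])

```text
t: 10.43
eef_pos: [437.9, -195.0, 41.6]
tcp_rot: [3.139, 0.002, 1.655]
ft_force: [5.8, 4.3, 3.7]
opening: 0.108
grip_force: 30.0
```

```bash
python3 -c "
from h import *
gap();go(476,-191.6,41,1.655)
c=read_camera('wrist');cv2.imwrite('pics/w7.png',c['frame'][:,:,::-1])"
```

```text
green 243.0 149.0 (240, 134, 7, 31) [ 431.8 -145.2]
red 246.5 182.0 (244, 168, 6, 29) [ 435.6 -165.2]
pointer-mark, reader x: 2.1
t 10.48 pos [ 437.9 -195.    41.7] rot [3.1385e+00 1.8000e-03 1.6550e+00] F [6.2 4.2 3.9] open 0.103 -> travel [0.0002 0.0382 0.0008] twist 0.0
```

View pics/w7.png

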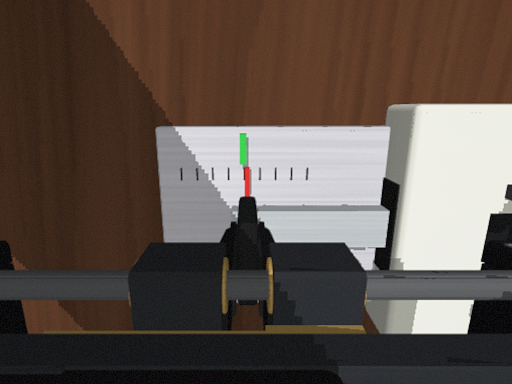

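Pointer at (247,182), mark at (243,149): about 2 mm still to go.

>>> drive_tool(targets=[{"jaw":0.0,"travel":[0,-0.001,0],"twist":0},{"jaw":0.0,"travel":[0,-0.002,0],"twist":0},{"jaw":0.0,"travel":[0,-0.002,0],"twist":0},{"jaw":0.0,"travel":[0,-0.002,0],"twist":0},{"jaw":0.0,"travel":[0,-0.002,0],"twist":0},{"jaw":0.0,"travel":[0,-0.002,0],"twist":0},{"jaw":0.0,"travel":[0,-0.002,0],"twist":0},{"jaw":0.0,"travel":[0,-0.002,0],"twist":0}])

```text
t: 11.2
eef_pos: [436.0, -195.2, 41.7]
tcp_rot: [3.138, 0.002, 1.655]
ft_force: [7.5, 3.1, 4.4]
opening: 0.105
grip_force: 30.0
```

```bash
python3 -c "
from h import *
gap();s=state();print(s['eef_pos'],s['grip_force'],abs(s['qvel']).max(),s['ft_force'])
c=read_camera('scene');cv2.imwrite('pics/end.png',cv2.resize(c['frame'][120:310,130:380,::-1],(800,600),interpolation=2))"
```

```text
green 246.0 149.0 (243, 134, 7, 31) [ 431.7 -145.3]
red 247.0 182.0 (245, 168, 5, 29) [ 433.9 -165.4]
pointer-mark, reader x: 0.6
[ 435.96163886 -195.2166004    41.66023147] 30.016592144966125 0.0019591953186785284 [7.19609471 4.86866186 4.41257734]
```

View pics/end.png

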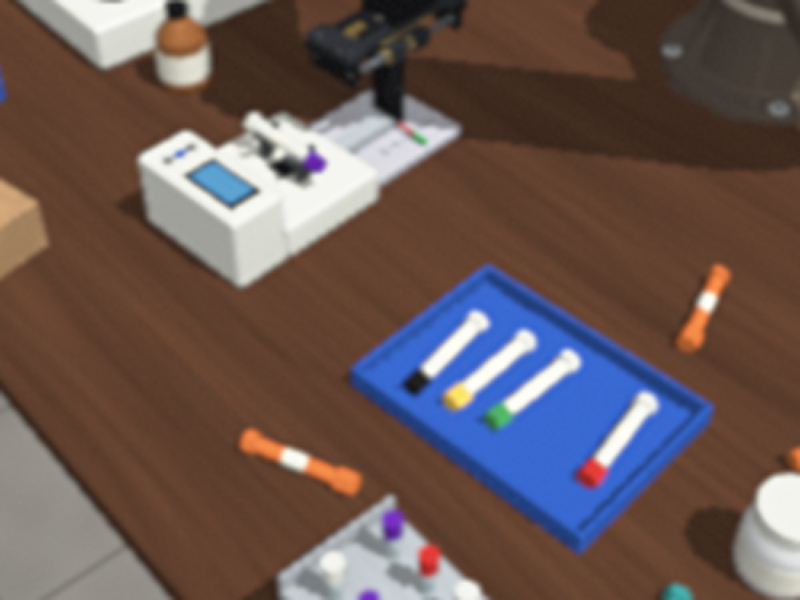

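The purple tube rests in the cradle at (285,140), the pointer lines up with the mark at (412,132), and the other four tubes are in the tray. I'm handing it in.

```bash
python3 -c "
from cell import job_done
print(job_done())"
```

```text
the job is handed in; nothing more can be done
None
```

I handed the job in at about 11 s with the purple tube resting in the cradle and the gripper holding the slide at the green mark, about 0.6 mm off by the last wrist image; the other tubes, bottle and jar weren't touched, and no verdict came back.

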